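# Stock the lower ledge of the valve-cap display and shut its gate

## Task

Swing the brass gate of the display rack wide open, then lay the strip of purple cone valve caps on the rack's empty, sloping lower ledge: caps up, lying flat on the slope and square against the two front stops, set down while held and not dropped onto it. Then swing the gate fully shut again, and leave the silver strip and everything else on the counter where they are.

Things in the scene. Friction and masses are not known exactly. Their poses are not given: they have to be found in the camera images.
- purple_strip: The strip to shelve, loose: a black bar 28 (its x) by 110 (its y, its long way) by 24 mm tall, with five purple cone valve caps fixed along its top, 22 mm apart, each 13 mm across and 22 tall (46 mm in all). About 0.11 kg. Origin: centre of the bar's underside; z up through the caps. Turned end for end it is the same. It starts on the counter, caps up.
- silver_strip: Look-alike of the same size and frame with five silver caps, loose on the counter beside the purple one; the two may change places. Leave it alone.
- rack: Fixed two-tier wooden display rack, base 176 by 190 by 12 mm, 165 mm tall at its back. Origin on the counter right below the middle of the lower ledge; x level towards its back, y along its ledges, z up. Its front (-x) looks to the robot's left and partly towards it; place and yaw vary. Sloping side boards at y = +-79 mm.
- ledge: Empty lower ledge, an aluminium plate fixed in the rack, 36 mm deep (x) by 150 mm long (y), sloping 30 degrees: x rises towards the rack's back; z, its normal, leans 30 degrees towards the rack's front. Origin: middle of its upper face, 75 mm above the counter. End plates 12 mm tall, inner faces at y = +-70 mm. Dry friction: a strip let go may stay where it is laid or slide to the stops.
- stop_plus (a point): Middle of the inner face of one of the two front stops at the ledge's low edge, at x -14, y +46, z 5 mm of the ledge: an upstanding tab 4 mm thick, 20 mm long, 10 mm tall. A strip lying against both stops has its origin at the ledge's origin and its long way along the ledge's y.
- stop_minus (a point): The same point of the other front stop, at y -46 mm of the ledge. The 72 mm between the stops is open, so there is room for a finger there when the gate is open.
- upper_row (a point): Underside centre of the fixed strip of red caps on the upper ledge, 85 mm up the slope from the lower ledge's origin, in the same sloping plane; it reaches 46 mm above that plane. Between the ledges (18 to 64 mm up the slope) is an open gap with room for the other finger.
- gate (a joint): Angle of the brass swing gate in rad about an upright pin at the front of the rack's +y end: 0 fully shut (leaf along the rack's front, parallel to the ledge), growing as the free end swings out away from the rack (clockwise seen from above), up to a stop at 2.0. It starts shut or up to 0.3 ajar. The pin is stiff (0.04 N m, about 0.3 N at the post): the gate stays where it is left.
- gate_leaf (a point): Middle of the gate's leaf, 81 mm from the pin: an upright brass frame 5 mm thick, reaching 158 mm from the pin, from 50 to 100 mm above the counter. Shut, it stands 45 mm in front of the rack's origin and blocks the space that a finger needs in front of the ledge.
- gate_post (a point): Point to grip on the gate: on the axis of the round upright brass finger post, 10 mm across, on the top rail near the free end, 150 mm from the pin. The post reaches from 100 to 132 mm above the counter; this point is at 117 mm.
- gate_hinge (a point): Point on the axis of the gate's upright pin, 117 mm above the counter. It does not move.
- dial_gauge: Old nickel dial gauge lying face up, loose: case 62 mm across and 27 mm thick, with a stem to 91 mm from its middle along x. Origin under the case. Leave alone.
- tire_lever: Steel tire lever lying flat, loose, 250 mm long (x), 22 mm wide, up to 12 mm tall. Origin under its middle. Leave alone.
- wheel_weight: Small clip-on wheel weight, loose, 50 by 20 by 13 mm. Origin under its middle. Leave alone.
- core_driver: Valve-core screwdriver with red handle, loose, 160 mm long (x). Origin under its middle. Leave alone.
- core_jar: Closed jar with blue cap, loose, 60 mm across, 85 mm tall. Origin under its middle. Leave alone.
- cap_bowl: Small blue bowl, loose, 90 mm across, 35 mm tall. Origin under its middle. Leave alone.
Mind the look-alikes: they are no part of the job. What is shaped like the purple_strip but orange or turquoise is not meant.

How it is judged:
By the outcome, as a careful person would: the job done as asked, in the order asked, and still so for the second after the job is handed in, with the robot touching nothing.
It also fails if it takes over 72 s, if anything falls off the work surface, if the arm or the gripper's body presses on something with over 40 N, if the wrist force passes 120 N, or if a joint passes its speed limit or range.

## Robot

A 6-joint arm with a two-finger parallel gripper is mounted at the origin on the work surface. World frame = base frame: x ahead of the robot, y to its left, z up, the work surface at z = 0. Lengths are in mm, angles in degrees, forces in N, time in s.
With the tool pointing down it reaches from about 300 to 850 mm from the base axis. Payload 4.2 kg.
Tool frame: the origin (TCP) lies midway between the tips of the shut fingers; the grasp point (between the pads) lies 19 mm behind it; z points along the fingers, y is the line along which they close (so a half turn about z gives the same grasp; the last joint's range is limited). The gripper opens to 91 mm and grips with 3 to 60 N. Pads are 32 mm wide; open, the fingers measure 118 mm over their backs; the gripper's body (76 mm by 178 mm) begins 60 mm behind the grasp point.
Start: joints at [-70.417, 18.312, 89.639, -0, 72.044, -1.146], TCP at [203.53, -537.791, 213.976] pointing down, gripper open.
Joint ranges: [-177.97, 177.97], [-48.28, 115.42], [12.27, 149.76], [-77.06, 257.06], [2.81, 150.46], [-146.56, 146.56]. Speed limits (degrees/s): [147.25, 147.25, 180, 180, 180, 180].

## Interface

Orientations are given as [roll, pitch, yaw] about the fixed x, y, z axes, in that order (R = Rz(yaw) Ry(pitch) Rx(roll)).
In Python, from workcell import state, grab_frame, camera_model, workorder gives the robot as it stands.
- The arm moves only by the tool carry_out, never from a script. Its argument "commands" is a list of rows, each a list of 7 numbers: the turn, a rotation vector about the tool's x, y, z in degrees, then the shift along the tool's x, y, z in mm, then the opening, from -1 (shut) to 1 (fully open). In form: [[ax, ay, az, dx, dy, dz, hand], ...]. A call has 1 to 20 rows; each row is the pose to reach, as a shift and turn from the pose commanded when the call began, along the tool's axes at that moment; what a row does not reach only later rows make up. A row lasts 1/10 s, in which the tool goes at most 50 mm and 8.59 degrees, less where a joint would pass 70% of its speed; a pose out of reach is approached as far as the arm can. A call with a gripper value outside its range is refused whole. The fingers move at their own pace and stop on an object; "force" is the grip in N (left out, the last holds). Time passes only in rows, so rows that repeat a pose let the fingers close. It gives the time, the measured TCP pose, the force, the opening and the grip force at its end, in the units of the state.
- state(): the state, without advancing time (a new reading comes with each control period).
- grab_frame(name): name is "side" or "top"; returns the picture (420x560x3 uint8, red, green, blue); there is no depth.
- camera_model(name): a dict with "fx", "fy", "cx", "cy" (pixels), "dist" ([k1, k2, p1, p2, k3] as OpenCV has them; the pictures are not rectified), "origin" and "rotation" of the camera in the world. Camera axes: x right, y up, looking along -z (the intrinsics and any distortion apply to the point x, -y, -z); pixel columns grow to the right and rows downward; lengths in mm; the calibration is good to about 2 mm. A picture is of the moment at which its call begins. camera_model takes no time and is no camera call.
- workorder.job_done(): hands the job in; it is judged then, once.
The state is a dict: "time_s": time; "qpos": joint angles; "qvel": joint speeds; "effort": joint torques, N m; "ee_pos": TCP position; "ee_rot": TCP orientation; "force": force on the tool from outside, world axes, zero at the start; "torque": the same for the moment, N m; "gripper_width": finger opening in mm; "gripper_force": force on a finger pad.
Only numpy, scipy, OpenCV 4.12 (cv2) and the standard library are available. Lean on these libraries where they do the work, as an engineer would, in place of code of your own. Each camera call takes 0.05 s, during which the arm holds its last target. There are 200 camera calls.

## Working session

There is one attempt and no reset: what is moved stays moved. The work goes in short steps, Python scripts to look and compute and a tool call to move; the robot and the scene stay as the last step left them, time stands still between calls to the robot, and variables do not carry over. Pictures are saved under pics/ and viewed, at most 10 in all, crops included, and the job is handed in when it is done.

Besides the shell and the picture viewer there is one more tool, called by a JSON object that holds its "api" and its "payload". carry_out: Moves the arm, as the interface text tells. Its arguments: {"type":"object","properties":{"commands":{"type":"array"},"force":{"type":"number"}},"required":["commands"]}

```bash
ls; mkdir -p pics
python3 - <<'E'
from workcell import *
import cv2
for n in("side","top"):
    cv2.imwrite(f"pics/{n}0.png",grab_frame(n)[:,:,::-1]); print(n,camera_model(n))
print(state())
E
```

```text
pics
side {'fx': 508.8124243197738, 'fy': 508.8124243197738, 'cx': 278.0413517398871, 'cy': 206.34002468736614, 'dist': array([-0.06962942,  0.        ,  0.        ,  0.        ,  0.        ]), 'origin': array([ 381.04371856, 1039.34736305,  833.62911881]), 'rotation': array([  55.58648557,   -0.67457457, -170.81505611])}
top {'fx': 503.9323966177026, 'fy': 503.9323966177026, 'cx': 279.00158804647157, 'cy': 207.35754195258866, 'dist': array([-0.15966633,  0.        ,  0.        ,  0.        ,  0.        ]), 'origin': array([ 236.30571501,  -16.13906256, 1594.00212217]), 'rotation': array([ 11.19240819,   0.3778645 , -88.80823133])}
{'time_s': 0.1, 'qpos': array([-7.04181557e+01,  1.83468079e+01,  8.96988229e+01, -1.53917104e-03,
        7.20427891e+01, -1.14516223e+00]), 'qvel': array([ 0.00401093, -0.13132288, -0.1564522 , -0.03792875,  0.00299784,
        0.07263947]), 'effort': array([ 3.88536791e-04, -4.13335419e+01, -2.32508719e+01,  7.28093041e-02,
        4.20504820e-02, -6.29132774e-05]), 'ee_pos': array([ 203.35318322, -537.36814547,  213.22009478]), 'ee_rot': array([-1.79911568e+02, -3.03950449e-04,  2.07274820e+01]), 'force': array([-0.76273748,  0.09619602, -0.16204025]), 'torque': array([0.01876198, 0.05159176, 0.02743907]), 'gripper_force': 0.0, 'gripper_width': 91.09603083570363}
```

View pics/side0.png

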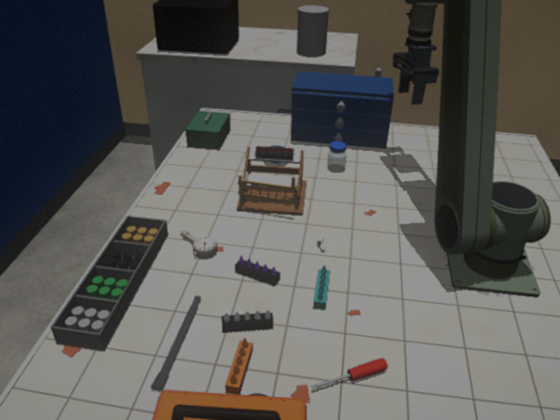

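View pics/top0.png

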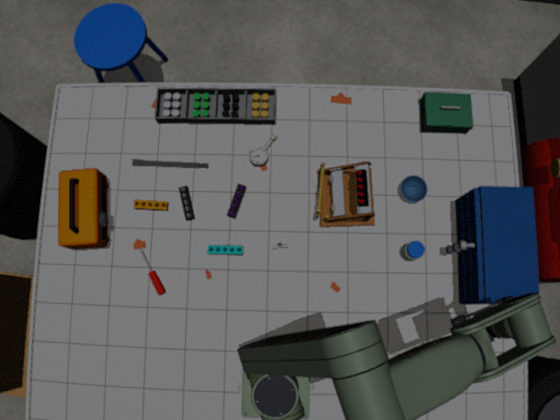

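The side view shows purple-capped strip at (258,271), silver at (247,321), turquoise at (322,287), orange at (239,365) and the rack at (273,180). In the top view they are: purple (237,200), silver (186,203), turquoise (225,250), orange (151,205), rack (345,193) with the gate on its left at x≈318. The strip meant is the purple-capped one, by colour. I'll confirm it in an enlarged crop.

```bash
cat > h.py <<'E'
import numpy as np, cv2
from scipy.spatial.transform import Rotation as R
from workcell import *
def cam(n):
    c=camera_model(n); K=np.array([[c['fx'],0,c['cx']],[0,c['fy'],c['cy']],[0,0,1.]])
    return K,c['dist'],np.array(c['origin']),R.from_euler('xyz',c['rotation'],degrees=True).as_matrix()@np.diag([1,-1,-1.])
def ray(n,p):
    K,d,o,M=cam(n); u=cv2.undistortPoints(np.array(p,float).reshape(-1,1,2),K,d)[:,0]
    v=np.c_[u,np.ones(len(u))]@M.T
    return o,v/np.linalg.norm(v,axis=1)[:,None]
def onz(n,p,z):
    o,v=ray(n,p); return o+v*((z-o[2])/v[:,2])[:,None]
def proj(n,P):
    K,d,o,M=cam(n); return cv2.projectPoints((np.array(P,float).reshape(-1,3)-o)@M,np.zeros(3),np.zeros(3),K,d)[0][:,0]
def tri(ps,pt):
    o1,v1=ray('side',ps);o2,v2=ray('top',pt);out=[]
    for a,b in zip(v1,v2):
        s=np.linalg.lstsq(np.c_[a,-b],o2-o1,rcond=None)[0]; A=o1+s[0]*a;B=o2+s[1]*b
        out.append(np.r_[(A+B)/2,np.linalg.norm(A-B)])
    return np.array(out)
E
python3 - <<'E'
from h import *
s=cv2.imread('pics/side0.png');t=cv2.imread('pics/top0.png')
def cr(i,x,y,w,h,W,H): return cv2.convertScaleAbs(cv2.resize(i[y:y+h,x:x+w],(W,H),interpolation=cv2.INTER_CUBIC),alpha=1.5)
a=cr(s,225,135,90,90,400,400);b=cr(t,305,150,80,80,400,400)
c=np.hstack([cr(s,228,250,80,40,400,200),cr(t,170,175,80,40,400,200)])
cv2.imwrite('pics/c1.png',np.vstack([np.hstack([a,b]),c]))
for n,i in(('side',s),('top',t)):
    hsv=cv2.cvtColor(i,cv2.COLOR_BGR2HSV)
    m=cv2.inRange(hsv,(125,70,30),(155,255,255))
    k,_,st,ce=cv2.connectedComponentsWithStats(m)
    print(n,[(st[j].tolist(),ce[j].round(1).tolist()) for j in range(1,k) if st[j][4]>3])
E
```

```text
side [([239, 256, 5, 9, 26], [240.9, 260.7]), ([247, 259, 5, 8, 27], [248.9, 263.3]), ([254, 262, 6, 8, 28], [256.8, 266.2]), ([263, 265, 6, 8, 27], [265.0, 269.0]), ([271, 267, 6, 9, 31], [273.2, 271.8])]
top [([238, 185, 6, 5, 24], [240.5, 187.0]), ([533, 188, 1, 7, 7], [533.0, 191.0]), ([236, 191, 6, 6, 28], [238.4, 193.4]), ([233, 198, 6, 5, 23], [235.8, 199.9]), ([534, 200, 1, 7, 7], [534.0, 203.0]), ([231, 204, 6, 5, 22], [233.5, 205.8]), ([229, 210, 6, 6, 28], [231.4, 212.5]), ([535, 214, 1, 7, 7], [535.0, 217.0]), ([536, 230, 1, 8, 8], [536.0, 233.5]), ([537, 243, 1, 10, 10], [537.0, 247.5]), ([538, 263, 1, 9, 9], [538.0, 267.0]), ([539, 278, 1, 4, 4], [539.0, 279.5])]
```

View pics/c1.png

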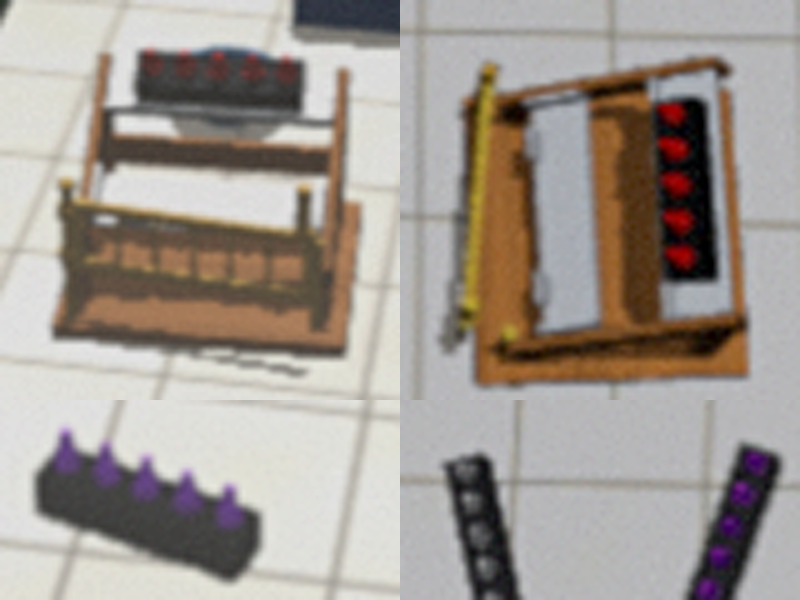

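Left-top: the gate is ajar with its pin at left (side ≈(240,176)) and post at (294,177). Right-top: pin (322.8,164), free end (318.4,214), lower ledge plate and the red upper row are visible. Bottom: five clearly purple cones on a black bar, with the silver one beside it, so the purple strip is confirmed.

```bash
cat > m.py <<'E'
from h import *
def blobs(i,lo,hi,x0,y0,x1,y1,mn=4):
    hsv=cv2.cvtColor(i,cv2.COLOR_BGR2HSV)[y0:y1,x0:x1]
    m=cv2.inRange(hsv,lo,hi)
    k,_,st,ce=cv2.connectedComponentsWithStats(m)
    return [(ce[j]+[x0,y0]).round(1).tolist()+[int(st[j][4])] for j in range(1,k) if st[j][4]>=mn]
E
python3 - <<'E'
from m import *
s=cv2.imread('pics/side0.png');t=cv2.imread('pics/top0.png')
ps=np.array([[240.9,260.7],[248.9,263.3],[256.8,266.2],[265,269],[273.2,271.8]])
pt=np.array([[240.5,187],[238.4,193.4],[235.8,199.9],[233.5,205.8],[231.4,212.5]])
P=tri(ps,pt);print(P.round(1))
print('top z35',onz('top',pt,35).round(1).tolist())
hs=lambda i,h1,h2:0
rs=blobs(s,(0,120,50),(12,255,255),245,140,305,162);rt=blobs(t,(0,150,100),(6,255,255),352,165,372,212)
print(rs);print(rt)
print('pin',tri([[240.1,176.2]],[[322.8,164]]).round(1), onz('top',[[322.8,164]],130).round(1))
print('post',tri([[293.6,177.3]],[[318.4,214]]).round(1), onz('top',[[318.4,214]],130).round(1),'catch', tri([[293.6,177.3]],[[326.8,216.6]]).round(1))
L=np.array([[527,97],[537,330],[587,92],[600,325]])
L=np.c_[305+(L[:,0]-400)/5,150+L[:,1]/5]
print('ledge',onz('top',L[:2],66).round(1).tolist(),onz('top',L[2:],84).round(1).tolist())
E
```

```text
[[6.098e+02 1.250e+02 2.990e+01 8.000e-01]
 [5.888e+02 1.310e+02 2.980e+01 9.000e-01]
 [5.677e+02 1.384e+02 3.010e+01 1.500e+00]
 [5.475e+02 1.450e+02 3.040e+01 3.000e-01]
 [5.263e+02 1.509e+02 2.980e+01 7.000e-01]]
top z35 [[608.2, 124.5, 35.0], [587.2, 130.4, 35.0], [565.9, 137.9, 35.0], [546.7, 144.5, 35.0], [525.1, 150.3, 35.0]]
[]
[]
pin [[ 667.5 -131.4  109.9    0. ]] [[ 661.7 -129.9  130. ]]
post [[ 512.9 -117.3  130.1    9.6]] [[ 508.  -117.3  130. ]] catch [[ 512.3 -143.7  113.5   17.1]]
ledge [[663.1, -158.8, 66.0], [514.4, -165.0, 66.0]] [[662.2, -194.6, 84.0], [515.0, -201.8, 84.0]]
```

Run:
```python
from m import *
s=cv2.imread('pics/side0.png').astype(int);t=cv2.imread('pics/top0.png').astype(int)
for n,i,(x0,y0,x1,y1) in(('side',s,(250,140,300,162)),('top',t,(350,165,375,210))):
    c=i[y0:y1,x0:x1];d=c[...,2]-c[...,1]; m=((d>(25 if n=='side' else 60))&(abs(c[...,1]-c[...,0])<25)).astype(np.uint8)
    k,_,st,ce=cv2.connectedComponentsWithStats(m)
    print(n,[((ce[j]+[x0,y0]).round(1).tolist(),int(st[j][4])) for j in range(1,k)])
# gold
for n,i,(x0,y0,x1,y1) in(('side',s,(235,170,302,190)),('top',t,(310,158,332,222))):
    c=i[y0:y1,x0:x1]; g=(c[...,1]-c[...,0])
    print(n)
    for r,row in enumerate(g):
        print(y0+r,''.join('%3d'%v if v>22 else '  .' for v in (row if n=='top' else np.r_[row[:14],row[-16:]])))
```

```text
side [([258.3, 146.3], 3), ([266.0, 146.5], 2), ([273.5, 147.5], 4), ([281.3, 147.7], 3), ([289.0, 148.5], 2), ([280.0, 151.0], 1), ([283.0, 151.0], 1)]
top [([358.7, 171.8], 10), ([359.3, 179.0], 14), ([360.0, 186.1], 14), ([360.1, 193.3], 15), ([360.6, 200.7], 14)]
side
170   .  .  .  .  .  .  .  .  .  .  .  .  .  .  .  .  .  .  .  .  .  .  .  .  .  .  .  .  .  .
171   .  .  .  .  .  .  .  .  .  .  .  .  .  .  .  .  .  .  .  .  .  .  .  .  .  .  .  .  .  .
172   .  .  .  .  .  .  .  .  .  .  .  .  .  .  .  .  .  .  .  .  .  .  .  .  .  .  .  .  .  .
173   .  .  .  .  .  .  .  .  .  .  .  .  .  .  .  .  .  .  .  .  .  .  .  .  .  .  .  . 23  .
174   .  .  .  .  .  .  .  .  .  .  .  .  .  .  .  .  .  .  .  .  .  .  .  .  .  .  .  .  .  .
175   .  .  .  . 31 30  .  .  .  .  .  .  .  .  .  .  .  .  .  .  .  .  .  .  .  .  .  .  .  .
176   .  .  .  . 33 33  .  .  .  .  .  .  .  .  .  .  .  .  .  .  .  .  .  .  .  .  .  .  .  .
177   .  .  .  .  .  .  .  .  .  .  .  .  .  .  .  .  .  .  .  . 27 36 25  .  .  .  .  .  .  .
178   .  .  .  .  .  .  .  .  .  .  .  .  .  .  .  .  .  .  .  .  .
[... 4920 characters left out ...]
.  .  .  .  .  .  . 35 39 41 35 32 37 34 34 36 32 30 32  .  .
213   .  .  .  .  .  .  .  . 34 35 45 38 31 32 36 38 34 33 33 27 26  .
214   .  .  .  .  .  .  . 31 39 39 37 30 32 35 35 39 43 39 36 34 29  .
215   .  .  .  .  .  .  . 31 31 25 27 31 31 35 36 46 54 54 45 35 28  .
216   .  .  .  .  .  .  .  .  .  .  . 30 32 31 36 51 62 64 45 36 25  .
217   .  .  .  .  .  .  .  .  .  .  . 32 31 34 31 42 56 57 40 30 28  .
218   .  .  .  .  .  .  .  .  .  .  . 31 30 32  .  . 31 33 31 28 25 26
219   .  .  .  .  .  .  .  .  .  .  . 32 30  .  .  . 24 23 23  .  . 26
220   .  .  .  .  .  .  .  .  .  .  . 30 29  .  .  .  .  .  .  .  .  .
221   .  .  .  .  .  .  .  .  .  .  . 33 35 32 28 24  .  .  .  .  .  .
```

Run:
```python
from m import *
print('post',tri([[293,177.2]],[[319,210.5]]).round(1), onz('top',[[319,210.5]],132).round(1),'pin',tri([[239.5,175.4]],[[322.5,163.8]]).round(1),onz('top',[[322.5,163.8]],117).round(1))
rs=[[258.3,146.3],[266,146.5],[273.5,147.5],[281.3,147.7],[289,148.5]]
rt=[[358.7,171.8],[359.3,179],[360,186.1],[360.1,193.3],[360.6,200.7]]
A=tri(rs,rt);print('red',A.round(1))
B=onz('top',rt,148);print(B.round(1))
for Q in (A[:,:2],B[:,:2]):
    d=np.polyfit([44,22,0,-22,-44],Q,1); y=d[0]/np.linalg.norm(d[0]); print('y axis',y,np.linalg.norm(d[0]),'yaw of x',np.degrees(np.arctan2(y[1],y[0]))-90,'centre',d[1])
    x=np.array([y[1],-y[0]]); print('origin', d[1]-56.1*x)
```

```text
post [[ 519.  -119.   130.     0.9]] [[ 518.2 -118.9  132. ]] pin [[ 668.1 -130.2  112.9    1.5]] [[ 666.1 -130.   117. ]]
red [[ 635.1 -235.2  151.5    2.5]
 [ 612.9 -236.6  152.2    2.6]
 [ 591.6 -238.7  150.     2.2]
 [ 569.2 -238.5  151.6    1.8]
 [ 547.2 -239.9  150.5    1.8]]
[[ 634.7 -235.7  148. ]
 [ 612.6 -237.2  148. ]
 [ 591.  -239.   148. ]
 [ 569.1 -239.   148. ]
 [ 546.8 -240.3  148. ]]
y axis [0.9986477  0.05198812] 0.9986060772884897 yaw of x -87.01995690228193 centre [ 591.19559693 -237.76575304]
origin [ 588.27906358 -181.74161687]
y axis [0.99875144 0.04995562] 0.9980895012115808 yaw of x -87.13656216492562 centre [ 590.84333822 -238.25040067]
origin [ 588.04082811 -182.22044496]
```

```bash
cat > g.py <<'E'
from h import *
import json
def load():
    d=json.load(open('cmd.json')); return np.array(d['p']),R.from_quat(d['q'])
def save(p,r): json.dump({'p':list(p),'q':list(r.as_quat())},open('cmd.json','w'))
def upd(row):
    p,r=load(); save(p+r.apply(row[3:6]),r*R.from_rotvec(row[:3],degrees=True))
def to(pos,rpy,rel=None):
    p,r=load(); t=rpy if isinstance(rpy,R) else R.from_euler('xyz',rpy,degrees=True)
    return np.r_[(r.inv()*t).as_rotvec(degrees=True),r.inv().apply(np.array(pos)-p)].round(2).tolist()
def st():
    s=state();print(s['time_s'],s['ee_pos'].round(1),s['ee_rot'].round(1),'q',s['qpos'].round(1),'F',s['force'].round(1),s['gripper_width'].round(1));p,r=load();print('cmd',p.round(1),r.as_euler('xyz',degrees=True).round(1))
E
python3 - <<'E'
from g import *
save([203.53,-537.791,213.976],R.from_euler('xyz',[180,0,20.73],degrees=True))
print(to([519,-119,220],[180,0,85.4]))
for z in(80,100,130): print(z,onz('top',[[326.3,216.2]],z).round(1),proj('side',onz('top',[[326.3,216.2]],z)))
E
```

```text
[-0.0, 0.0, -64.67, 443.28, -280.01, -6.02]
80 [[ 510.9 -145.    80. ]] [[296.82041008 188.2095813 ]]
100 [[ 507.3 -143.3  100. ]] [[298.28858125 182.50035406]]
130 [[ 501.8 -140.7  130. ]] [[300.54218833 173.73482635]]
```

{"api": "carry_out", "payload": {"commands": [[0, 0, -64.67, 443.3, -280, -6, -0.1], [0, 0, -64.67, 443.3, -280, -6, -0.1], [0, 0, -64.67, 443.3, -280, -6, -0.1], [0, 0, -64.67, 443.3, -280, -6, -0.1], [0, 0, -64.67, 443.3, -280, -6, -0.1], [0, 0, -64.67, 443.3, -280, -6, -0.1], [0, 0, -64.67, 443.3, -280, -6, -0.1], [0, 0, -64.67, 443.3, -280, -6, -0.1], [0, 0, -64.67, 443.3, -280, -6, -0.1], [0, 0, -64.67, 443.3, -280, -6, -0.1], [0, 0, -64.67, 443.3, -280, -6, -0.1], [0, 0, -64.67, 443.3, -280, -6, -0.1], [0, 0, -64.67, 443.3, -280, -6, -0.1], [0, 0, -64.67, 443.3, -280, -6, -0.1], [0, 0, -64.67, 443.3, -280, -6, -0.1], [0, 0, -64.67, 443.3, -280, -6, -0.1]], "force": 12}}

```text
time_s: 1.7
ee_pos: [518.5, -120.0, 220.1]
ee_rot: [180.0, 0.0, 85.3]
force: [0.3, 0.2, 0.4]
gripper_width: 40.8
gripper_force: 0.0
```

Run:
```python
from g import *
upd([0,0,-64.67,443.3,-280,-6]); st(); print(to([519,-119,105],[180,0,85.4]))
for n in("side","top"): cv2.imwrite(f"pics/{n}1.png",grab_frame(n)[:,:,::-1])
s=cv2.imread('pics/side1.png')[60:230,200:340];t=cv2.imread('pics/top1.png')[130:260,270:390]
cv2.imwrite('pics/c2.png',cv2.convertScaleAbs(np.hstack([cv2.resize(s,(400,486)),cv2.resize(t,(400,486))]),alpha=1.5))
```

```text
Traceback (most recent call last):
  File "g.py", line 12, in st
    s=state();print(s['time_s'],s['ee_pos'].round(1),s['ee_rot'].round(1),'q',s['qpos'].round(1),'F',s['force'].round(1),s['gripper_width'].round(1));p,r=load();print('cmd',p.round(1),r.as_euler('xyz',degrees=True).round(1))
                                                                                                                         ^^^^^^^^^^^^^^^^^^^^^^^^
AttributeError: 'float' object has no attribute 'round'
```

```bash
sed -i "s/s\['gripper_width'\].round(1)/s['gripper_width']/" g.py
python3 - <<'E'
from g import *
st(); print(to([519,-119,105],[180,0,85.4]))
E
```

```text
1.7 [ 518.5 -120.   220.1] [180.    0.   85.3] q [-14.3  14.2  94.6  -0.   71.2  -9.6] F [0.3 0.2 0.4] 40.78333084860047
cmd [ 519. -119.  220.] [180.    0.   85.4]
[-0.0, 0.0, -0.0, 0.0, -0.02, 114.98]
```

Lower, then close on the post.

{"api": "carry_out", "payload": {"commands": [[0, 0, 0, 0, 0, 40, -0.1], [0, 0, 0, 0, 0, 80, -0.1], [0, 0, 0, 0, 0, 105, -0.1], [0, 0, 0, 0, 0, 115, -0.1], [0, 0, 0, 0, 0, 115, -0.1], [0, 0, 0, 0, 0, 115, -1], [0, 0, 0, 0, 0, 115, -1], [0, 0, 0, 0, 0, 115, -1], [0, 0, 0, 0, 0, 115, -1], [0, 0, 0, 0, 0, 115, -1], [0, 0, 0, 0, 0, 115, -1]]}}

```text
time_s: 2.8
ee_pos: [519.8, -119.2, 105.7]
ee_rot: [179.9, 0.0, 85.4]
force: [0.7, -0.3, 3.2]
gripper_width: 9.6
gripper_force: 12.0
```

Run:
```python
from g import *
upd([0,0,0,0,0,115]); st()
# arc rows: pin C, start at gate angle a0
C=np.array([667,-131.]);p,r=load(); v=p[:2]-C; print(np.linalg.norm(v))
for k in range(1,16):
    a=-7*k; q=R.from_euler('z',a,degrees=True)
    w=q.apply(np.r_[v,0]); print(to(np.r_[C+w[:2],p[2]],q*r))
```

```text
2.8 [ 519.8 -119.2  105.7] [179.9   0.   85.4] q [-14.1  19.9 104.3  -0.   55.7  -9.5] F [ 0.7 -0.3  3.2] 9.568273037812187
cmd [ 519. -119.  105.] [180.    0.   85.4]
148.4651180035134
[0.0, -0.0, 7.0, 18.09, 1.12, -0.0]
[0.0, -0.0, 14.0, 35.91, 4.43, -0.0]
[0.0, -0.0, 21.0, 53.2, 9.89, -0.0]
[0.0, -0.0, 28.0, 69.69, 17.42, -0.0]
[0.0, -0.0, 35.0, 85.14, 26.9, -0.0]
[0.0, -0.0, 42.0, 99.32, 38.19, -0.0]
[0.0, -0.0, 49.0, 112.02, 51.13, -0.0]
[0.0, -0.0, 56.0, 123.04, 65.52, -0.0]
[0.0, -0.0, 63.0, 132.24, 81.14, -0.0]
[0.0, -0.0, 70.0, 139.45, 97.77, -0.0]
[0.0, -0.0, 77.0, 144.59, 115.15, -0.0]
[0.0, -0.0, 84.0, 147.57, 133.03, -0.0]
[0.0, -0.0, 91.0, 148.35, 151.14, -0.0]
[0.0, -0.0, 98.0, 146.92, 169.21, -0.0]
[0.0, -0.0, 105.0, 143.3, 186.98, -0.0]
```

{"api": "carry_out", "payload": {"commands": [[0, 0, 7, 18.1, 1.1, 0, -1], [0, 0, 14, 35.9, 4.4, 0, -1], [0, 0, 21, 53.2, 9.9, 0, -1], [0, 0, 28, 69.7, 17.4, 0, -1], [0, 0, 35, 85.1, 26.9, 0, -1], [0, 0, 42, 99.3, 38.2, 0, -1], [0, 0, 49, 112, 51.1, 0, -1], [0, 0, 56, 123, 65.5, 0, -1], [0, 0, 63, 132.2, 81.1, 0, -1], [0, 0, 70, 139.5, 97.8, 0, -1], [0, 0, 77, 144.6, 115.2, 0, -1], [0, 0, 84, 147.6, 133, 0, -1], [0, 0, 91, 148.4, 151.1, 0, -1], [0, 0, 98, 146.9, 169.2, 0, -1], [0, 0, 98, 146.9, 169.2, 0, -1], [0, 0, 98, 146.9, 169.2, 0, -1], [0, 0, 98, 146.9, 169.2, 0, -1]]}}

```text
time_s: 4.5
ee_pos: [700.8, 16.6, 105.8]
ee_rot: [-179.7, -0.1, -12.6]
force: [1.9, 7.3, 3.4]
gripper_width: 9.6
gripper_force: 12.0
```

Run:
```python
from g import *
upd([0,0,98,146.9,169.2,0]); st()
p,r=load(); print(to(p+[0,0,60],r)); print(to([567,137.7,120],[180,0,-17.2]))
```

```text
4.5 [700.8  16.6 105.8] [-1.797e+02 -1.000e-01 -1.260e+01] q [  0.3  33.7  80.1   0.3  66.  102.8] F [1.9 7.3 3.4] 9.593252268695384
cmd [699.5  13.9 105. ] [180.    0.  -12.6]
[0.0, 0.0, 0.0, 0.0, 0.0, -60.0]
[-0.0, -0.0, 4.6, -156.28, -91.97, -15.02]
```

{"api": "carry_out", "payload": {"commands": [[0, 0, 0, 0, 0, 0, 0], [0, 0, 0, 0, 0, 0, 0], [0, 0, 0, 0, 0, 0, 0], [0, 0, 0, 0, 0, 0, 0], [0, 0, 0, 0, 0, -30, 0], [0, 0, 0, 0, 0, -60, 0], [0, 0, 0, 0, 0, -60, 0]]}}

```text
time_s: 5.2
ee_pos: [702.0, 13.5, 169.9]
ee_rot: [-179.9, -0.5, -12.6]
force: [0.4, -0.1, 0.7]
gripper_width: 45.6
gripper_force: 0.0
```

Run:
```python
from g import *
upd([0,0,0,0,0,-60]); st()
print(to([567,137.7,130],[180,0,-17.2]))
a=np.array([519.8,-119.2]);b=np.array([700.8,16.6]);m=(a+b)/2;d=b-a;L=np.linalg.norm(d);n=np.array([d[1],-d[0]])/L
C=m+n*np.sqrt(150**2-L*L/4);print('pin',C)
```

```text
5.2 [702.   13.5 169.9] [-179.9   -0.5  -12.6] q [  0.2  31.1  75.2  -0.   73.1 102.8] F [ 0.4 -0.1  0.7] 45.58232574775498
cmd [699.5  13.9 165. ] [180.    0.  -12.6]
[-0.0, -0.0, 4.6, -156.28, -91.97, 34.98]
pin [ 669.40506302 -130.07773496]
```

{"api": "carry_out", "payload": {"commands": [[0, 0, -4.6, -156.3, -92, 35, 0.4], [0, 0, 4.6, -156.3, -92, 35, 0.4], [0, 0, 4.6, -156.3, -92, 35, 0.4], [0, 0, 4.6, -156.3, -92, 35, 0.4], [0, 0, 4.6, -156.3, -92, 35, 0.4], [0, 0, 4.6, -156.3, -92, 35, 0.4], [0, 0, 4.6, -156.3, -92, 35, 0.4], [0, 0, 4.6, -156.3, -92, 35, 0.4], [0, 0, 4.6, -156.3, -92, 35, 0.4]]}}

```text
time_s: 6.1
ee_pos: [567.8, 137.0, 129.9]
ee_rot: [180.0, -0.0, -17.3]
force: [-0.1, -0.4, -0.7]
gripper_width: 63.7
gripper_force: 0.0
```

Run:
```python
from g import *
upd([0,0,4.6,-156.3,-92,35]); st()
print(to([567.5,138,3],[180,0,-17.2]))
for n in("side","top"): cv2.imwrite(f"pics/{n}2.png",grab_frame(n)[:,:,::-1])
s=cv2.imread('pics/side2.png')[120:300,200:350];t=cv2.imread('pics/top2.png')[130:280,200:390]
cv2.imwrite('pics/c3.png',cv2.convertScaleAbs(np.hstack([cv2.resize(s,(400,480)),cv2.resize(t,(400,316)) if 0 else cv2.resize(t,(400,480))]),alpha=1.4))
```

```text
6.1 [567.8 137.  129.9] [180.   -0.  -17.3] q [ 12.4  22.8  95.6  -0.   61.6 119.7] F [-0.1 -0.4 -0.7] 63.71998730441937
cmd [567.  137.7 130. ] [180.    0.  -17.2]
[-0.0, -0.0, -0.0, 0.41, -0.41, 126.98]
```

View pics/c3.png

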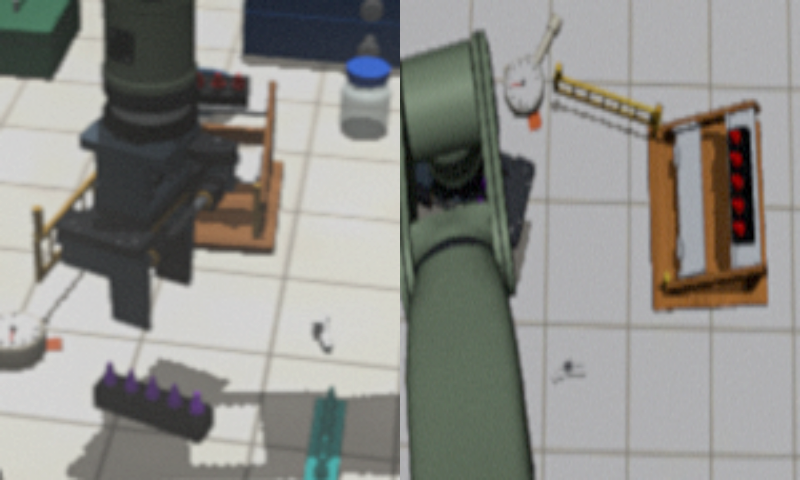

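The gate stands wide open (post at side crop (38,210)); the gripper hovers over the purple strip, at (155,400) of the crop, with its fingers lined up across it.

{"api": "carry_out", "payload": {"commands": [[0, 0, 0, 0.4, -0.4, 40, 0.4], [0, 0, 0, 0.4, -0.4, 80, 0.4], [0, 0, 0, 0.4, -0.4, 110, 0.4], [0, 0, 0, 0.4, -0.4, 122, 0.4], [0, 0, 0, 0.4, -0.4, 126, 0.4], [0, 0, 0, 0.4, -0.4, 126, 0.4], [0, 0, 0, 0.4, -0.4, 126, 0.4], [0, 0, 0, 0.4, -0.4, 126, -0.6], [0, 0, 0, 0.4, -0.4, 126, -0.6], [0, 0, 0, 0.4, -0.4, 126, -0.6], [0, 0, 0, 0.4, -0.4, 126, -0.6], [0, 0, 0, 0.4, -0.4, 126, -0.6], [0, 0, 0, 0.4, -0.4, 126, -0.6], [0, 0, 0, 0.4, -0.4, 126, -0.6]], "force": 25}}

```text
time_s: 7.6
ee_pos: [567.6, 138.0, 4.1]
ee_rot: [-180.0, -0.0, -17.2]
force: [-0.4, -0.3, 1.3]
gripper_width: 27.9
gripper_force: 25.0
```

Run:
```python
from g import *
upd([0,0,0,.4,-.4,126]); st()
```

```text
7.6 [567.6 138.    4.1] [-180.    -0.   -17.2] q [ 12.5  30.8 103.5  -0.   45.7 119.7] F [-0.4 -0.3  1.3] 27.869969568154378
cmd [567.5 138.    4. ] [180.    0.  -17.2]
```

Run:
```python
from h import *
ims=[cv2.imread(f'pics/top{k}.png') for k in (0,2)]
# horizontal profiles -> subpixel edges of plates per row
def fit(i,z,x0,x1,rows,sign,lab):
    g=cv2.GaussianBlur(i,(3,3),0).astype(float); c=g[...,0] # blue: plate bright, wood dark
    P=[]
    for r in rows:
        d=sign*np.gradient(c[r,x0:x1]); k=int(np.argmax(d[1:-1]))+1
        a,b,e=d[k-1:k+2]; P.append([x0+k+(a-e)/(2*(a-2*b+e)+1e-9),r])
    P=np.array(P);W=onz('top',P,z)
    v=np.array(W)[:,:2]
    for _ in range(3):
        f=np.polyfit(v[:,0],v[:,1],1);e=v[:,1]-np.polyval(f,v[:,0]);v=v[abs(e)<max(1.5,1.5*e.std())]
    print(lab,'deg',np.degrees(np.arctan(f[0])).round(2),'y at x=589:',np.polyval(f,589).round(1),len(v),e.std().round(2))
for i in ims:
    fit(i,66,326,336,range(173,213),1,'low edge')
    fit(i,84,338,350,range(173,213),-1,'high edge')
    fit(i,84+23,350,360,range(180,205),1 ,'upper plate front')
    fit(i,12,368,380,range(185,222),1,'base back')
    fit(i,12,313,324,range(188,222),-1,'base front')
```

```text
low edge deg 3.77 y at x=589: -163.0 26 0.63
high edge deg 2.93 y at x=589: -197.0 40 0.16
upper plate front deg 2.98 y at x=589: -227.6 20 0.75
base back deg 2.49 y at x=589: -301.3 37 0.35
base front deg -88.89 y at x=589: -1427.3 21 1173.33
low edge deg 3.66 y at x=589: -163.0 26 0.63
high edge deg 2.99 y at x=589: -196.9 40 0.16
upper plate front deg 2.1 y at x=589: -228.0 22 0.59
base back deg 2.51 y at x=589: -301.3 37 0.35
base front deg 2.98 y at x=589: -124.3 34 0.62
```

{"api": "carry_out", "payload": {"commands": [[0, 0, 0, 0, 0, -20, -0.6], [0, 0, 0, 0, 0, -60, -0.6], [0, 0, 0, 0, 0, -110, -0.6], [0, 0, 0, 0, 0, -160, -0.6], [0, 0, 0, 0, 0, -200, -0.6], [0, 0, 0, 0, 0, -200, -0.6]]}}

```text
time_s: 8.2
ee_pos: [570.8, 138.7, 210.4]
ee_rot: [-179.6, -0.7, -17.2]
force: [0.4, -0.3, -1.4]
gripper_width: 28.0
gripper_force: 25.0
```

```bash
cat > l.py <<'E'
from g import *
a=np.radians(2.95);xr=np.array([np.sin(a),-np.cos(a),0]);yr=np.array([np.cos(a),np.sin(a),0]);c,s=np.cos(np.pi/6),.5
n=-s*xr+np.array([0,0,c]);l=c*xr+np.array([0,0,s]);O=np.array([589,-181,75.])
RT=R.from_matrix(np.c_[yr,l,-n])
def L(x,y,z): return O+x*l+y*yr+z*n      # world of ledge coords
def inl(p): d=np.array(p)-O; return np.array([d@l,d@yr,d@n])
E
python3 - <<'E'
from l import *
upd([0,0,0,0,0,-200]); st(); print(to(L(4,0,84),RT), L(4,0,84))
E
```

```text
8.2 [570.8 138.7 210.4] [-179.6   -0.7  -17.2] q [ 12.5  19.2  88.9  -0.   71.2 119.7] F [ 0.4 -0.3 -1.4] 28.016557104813142
cmd [567.5 138.  204. ] [180.    0.  -17.2]
[-29.69, 5.27, -19.69, 101.6, 262.19, 54.23] [ 587.0167705  -142.51516838  149.74613392]
```

{"api": "carry_out", "payload": {"commands": [[-29.69, 5.27, -19.69, 101.6, 262.2, 54.2, -0.6], [-29.69, 5.27, -19.69, 101.6, 262.2, 54.2, -0.6], [-29.69, 5.27, -19.69, 101.6, 262.2, 54.2, -0.6], [-29.69, 5.27, -19.69, 101.6, 262.2, 54.2, -0.6], [-29.69, 5.27, -19.69, 101.6, 262.2, 54.2, -0.6], [-29.69, 5.27, -19.69, 101.6, 262.2, 54.2, -0.6], [-29.69, 5.27, -19.69, 101.6, 262.2, 54.2, -0.6], [-29.69, 5.27, -19.69, 101.6, 262.2, 54.2, -0.6], [-29.69, 5.27, -19.69, 101.6, 262.2, 54.2, -0.6], [-29.69, 5.27, -19.69, 101.6, 262.2, 54.2, -0.6], [-29.69, 5.27, -19.69, 101.6, 262.2, 54.2, -0.6], [-29.69, 5.27, -19.69, 101.6, 262.2, 54.2, -0.6]]}}

```text
time_s: 9.4
ee_pos: [587.2, -141.8, 149.9]
ee_rot: [150.0, -0.0, 3.0]
force: [-0.8, -0.4, -1.8]
gripper_width: 27.8
gripper_force: 25.0
```

Run:
```python
from l import *
upd([-29.69,5.27,-19.69,101.6,262.2,54.2]); st(); print(inl(state()['ee_pos']),to(L(4,0,8),RT))
for n in("side","top"): cv2.imwrite(f"pics/{n}3.png",grab_frame(n)[:,:,::-1])
s=cv2.imread('pics/side3.png')[110:230,210:330];t=cv2.imread('pics/top3.png')[130:250,290:410]
cv2.imwrite('pics/c4.png',cv2.convertScaleAbs(np.hstack([cv2.resize(s,(400,400),interpolation=2),cv2.resize(t,(400,400),interpolation=2)]),alpha=1.6))
```

```text
9.4 [ 587.2 -141.8  149.9] [150.  -0.   3.] q [  1.4  23.7  98.2 -34.5  62.  106. ] F [-0.8 -0.4 -1.8] 27.759430986751784
cmd [ 587.  -142.5  149.8] [150.   0.   3.]
[ 3.4468303   0.24594247 84.50561133] [0.0, 0.0, 0.01, 0.01, -0.02, 76.02]
```

View pics/c4.png

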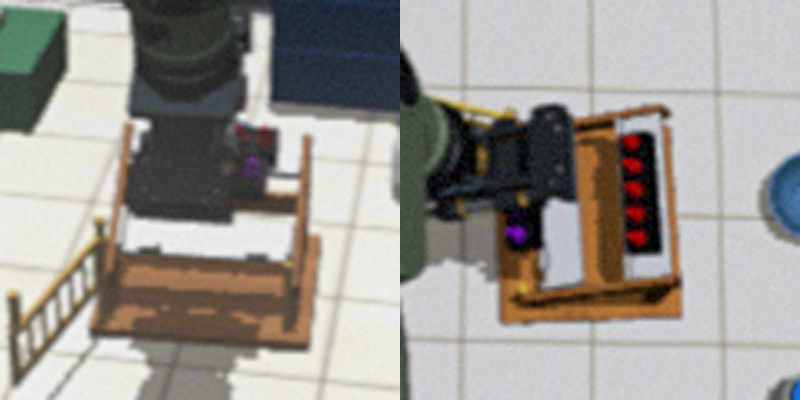

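The strip is held tilted above the empty ledge (ledge plate at (210,235), stops at (150,248) and (262,258) in the left crop); gate clear at lower left.

{"api": "carry_out", "payload": {"commands": [[0, 0, 0, 0, 0, 25, -0.6], [0, 0, 0, 0, 0, 45, -0.6], [0, 0, 0, 0, 0, 60, -0.6], [0, 0, 0, 0, 0, 68, -0.6], [0, 0, 0, 0, 0, 72, -0.6], [0, 0, 0, 0, 0, 74, -0.6], [0, 0, 0, 0, 0, 75, -0.6], [0, 0, 0, 0, 0, 75, -0.6], [0, 0, 0, 0, 0, 75, -0.6]]}}

```text
time_s: 10.4
ee_pos: [589.3, -179.8, 85.3]
ee_rot: [150.0, -0.1, 3.0]
force: [0.0, -0.5, -1.0]
gripper_width: 27.7
gripper_force: 25.0
```

Run:
```python
from l import *
upd([0,0,0,0,0,75]); st(); s=state();print(inl(s['ee_pos']),RT.inv().apply(s['force']),s['torque'])
```

```text
10.4 [ 589.3 -179.8   85.3] [ 1.5e+02 -1.0e-01  3.0e+00] q [ -2.3  27.9 102.1 -38.2  53.7 108.9] F [ 0.  -0.5 -1. ] 27.726593077209234
cmd [ 588.9 -180.    84.8] [150.   0.   3.]
[4.12083767 0.32868622 9.52591443] [ 0.01134936 -0.11270066  1.11362121] [0.45208387 0.01397245 0.06531036]
```

{"api": "carry_out", "payload": {"commands": [[0, 0, 0, 0, 0, 1, -0.6], [0, 0, 0, 0, 0, 2, -0.6], [0, 0, 0, 0, 0, 3, -0.6], [0, 0, 0, 0, 0, 4, -0.6], [0, 0, 0, 0, 0, 4, -0.6], [0, 0, 0, 0, 0, 4, -0.6]]}}

```text
time_s: 11.0
ee_pos: [589.0, -182.0, 81.3]
ee_rot: [150.0, 0.0, 2.9]
force: [1.2, -0.1, -1.3]
gripper_width: 27.8
gripper_force: 25.0
```

Run:
```python
from l import *
upd([0,0,0,0,0,4]); st(); s=state();print(inl(s['ee_pos']),RT.inv().apply(s['force']),s['torque'])
```

```text
11.0 [ 589.  -182.    81.3] [150.    0.    2.9] q [ -2.6  28.2 102.3 -38.4  53.2 109. ] F [ 1.2 -0.1 -1.3] 27.758621287268166
cmd [ 589.  -182.    81.4] [150.   0.   3.]
[ 4.01848783 -0.01256841  4.9345797 ] [ 1.19215837 -0.54794399  1.19101864] [0.41998736 0.00435754 0.0184316 ]
```

{"api": "carry_out", "payload": {"commands": [[0, 0, 0, 0, 0, 0.7, -0.6], [0, 0, 0, 0, 0, 1.4, -0.6], [0, 0, 0, 0, 0, 1.4, -0.6], [0, 0, 0, 0, 0, 1.4, -0.6]]}}

```text
time_s: 11.4
ee_pos: [589.1, -182.1, 81.2]
ee_rot: [150.0, -0.0, 2.9]
force: [-3.5, 5.6, 6.2]
gripper_width: 27.9
gripper_force: 25.0
```

Run:
```python
from l import *
upd([0,0,0,0,0,1.4]); st(); s=state();print(inl(s['ee_pos']),RT.inv().apply(s['force']),s['torque'])
```

```text
11.4 [ 589.1 -182.1   81.2] [150.   -0.    2.9] q [ -2.6  28.2 102.3 -38.4  53.2 109.1] F [-3.5  5.6  6.2] 27.88797289067388
cmd [ 589.1 -182.7   80.1] [150.   0.   3.]
[4.03213272 0.05237113 4.86671074] [-3.25426271 -1.88611114 -8.20993291] [ 0.62373871  0.42898364 -0.20360699]
```

Contact with the ledge (≈8 N). Ease off slightly and slide down towards the stops.

{"api": "carry_out", "payload": {"commands": [[0, 0, 0, 0, 0, -0.7, -0.6], [0, 0, 0, 0, -0.7, -0.7, -0.6], [0, 0, 0, 0, -1.4, -0.7, -0.6], [0, 0, 0, 0, -2.1, -0.7, -0.6], [0, 0, 0, 0, -2.8, -0.7, -0.6], [0, 0, 0, 0, -2.8, -0.7, -0.6]]}}

```text
time_s: 12.0
ee_pos: [589.6, -180.5, 80.4]
ee_rot: [149.9, -0.1, 3.0]
force: [-0.9, -0.2, 5.8]
gripper_width: 27.9
gripper_force: 25.0
```

Run:
```python
from l import *
upd([0,0,0,0,-2.8,-.7]); st(); s=state();print(inl(s['ee_pos']),RT.inv().apply(s['force']),RT.inv().apply(s['torque']))
```

```text
12.0 [ 589.6 -180.5   80.4] [ 1.499e+02 -1.000e-01  3.000e+00] q [ -2.4  28.3 102.3 -38.6  53.2 109.4] F [-0.9 -0.2  5.8] 27.918350707528656
cmd [ 588.9 -179.9   79.4] [150.   0.   3.]
[2.27881918 0.64408177 4.91395899] [-0.92344109  3.05487908 -4.9634686 ] [ 0.05529074 -0.09005617 -0.03117173]
```

{"api": "carry_out", "payload": {"commands": [[0, 0, 0, 0, -0.6, 0, -0.6], [0, 0, 0, 0, -1.2, 0, -0.6], [0, 0, 0, 0, -1.2, 0, -0.6], [0, 0, 0, 0, -1.2, 0, -0.6]]}}

```text
time_s: 12.4
ee_pos: [589.7, -179.5, 79.8]
ee_rot: [149.9, -0.1, 3.0]
force: [-0.2, -0.1, 5.0]
gripper_width: 28.0
gripper_force: 25.0
```

Run:
```python
from l import *
upd([0,0,0,0,-1.2,0]); st(); s=state();print(inl(s['ee_pos']),RT.inv().apply(s['force']),RT.inv().apply(s['torque']))
```

```text
12.4 [ 589.7 -179.5   79.8] [ 1.499e+02 -1.000e-01  3.000e+00] q [ -2.3  28.3 102.4 -38.6  53.1 109.5] F [-0.2 -0.1  5. ] 27.97732998996138
cmd [ 588.9 -178.9   78.8] [150.   0.   3.]
[1.10085802 0.80396841 4.88914552] [-0.23571143  2.53676888 -4.26007536] [ 0.00933802 -0.16700477  0.00652655]
```

Still sliding (friction 2.5 N steady). Continue.

{"api": "carry_out", "payload": {"commands": [[0, 0, 0, 0, -0.7, 0, -0.6], [0, 0, 0, 0, -1.4, 0, -0.6], [0, 0, 0, 0, -2.1, 0, -0.6], [0, 0, 0, 0, -2.1, 0, -0.6], [0, 0, 0, 0, -2.1, 0, -0.6]]}}

```text
time_s: 12.9
ee_pos: [589.8, -177.6, 78.7]
ee_rot: [149.9, -0.1, 3.0]
force: [0.4, 0.5, 5.6]
gripper_width: 27.9
gripper_force: 25.0
```

Run:
```python
from l import *
upd([0,0,0,0,-2.1,0]); st(); s=state();print(inl(s['ee_pos']),RT.inv().apply(s['force']),RT.inv().apply(s['torque']))
```

```text
12.9 [ 589.8 -177.6   78.7] [ 1.499e+02 -1.000e-01  3.000e+00] q [ -2.1  28.4 102.4 -38.6  53.1 109.8] F [0.4 0.5 5.6] 27.879996686772646
cmd [ 588.8 -177.    77.7] [150.   0.   3.]
[-1.0537362   0.92564347  4.90128668] [ 0.4373385   2.33958055 -5.07821648] [ 0.03149868 -0.14297998  0.03348424]
```

{"api": "carry_out", "payload": {"commands": [[0, 0, 0, 0, -0.6, 0, -0.6], [0, 0, 0, 0, -1.2, 0, -0.6], [0, 0, 0, 0, -1.8, 0, -0.6], [0, 0, 0, 0, -1.8, 0, -0.6], [0, 0, 0, 0, -1.8, 0, -0.6]]}}

```text
time_s: 13.4
ee_pos: [589.8, -177.3, 78.6]
ee_rot: [149.8, -0.1, 3.0]
force: [-0.0, -3.9, 6.6]
gripper_width: 27.8
gripper_force: 25.0
```

Run:
```python
from l import *
upd([0,0,0,0,-1.8,0]); st(); s=state();print(inl(s['ee_pos']),RT.inv().apply(s['force']),RT.inv().apply(s['torque']))
```

```text
13.4 [ 589.8 -177.3   78.6] [ 1.498e+02 -1.000e-01  3.000e+00] q [ -2.   28.4 102.5 -38.8  53.1 110. ] F [-0.  -3.9  6.6] 27.796982767901888
cmd [ 588.7 -175.5   76.8] [150.   0.   3.]
[-1.37272016  0.95722887  4.93721731] [-0.23158252  6.72448666 -3.77663768] [-0.74948677 -0.08222841 -0.0898783 ]
```

{"api": "carry_out", "payload": {"commands": [[0, 0, -0.2, 0, -0.5, 0, -0.6], [0, 0, -0.4, 0, -1, 0, -0.6], [0, 0, -0.4, 0, -1, 0, -0.6], [0, 0, -0.4, 0, -1, 0, -0.6]]}}

```text
time_s: 13.8
ee_pos: [589.8, -177.3, 78.6]
ee_rot: [149.7, 0.1, 3.3]
force: [-0.2, -6.1, 7.1]
gripper_width: 27.9
gripper_force: 25.0
```

Run:
```python
from l import *
upd([0,0,-.4,0,-1,0]); st(); s=state();print(inl(s['ee_pos']),RT.inv().apply(s['force']),RT.inv().apply(s['torque']))
```

```text
13.8 [ 589.8 -177.3   78.6] [1.497e+02 1.000e-01 3.300e+00] q [ -1.9  28.5 102.5 -38.9  53.2 109.8] F [-0.2 -6.1  7.1] 27.905916089799558
cmd [ 588.7 -174.6   76.3] [150.    0.2   3.3]
[-1.37759463  0.98963933  4.95916838] [-0.49846366  8.80069188 -3.08668616] [-1.31518624 -0.01284493  0.4883611 ]
```

{"api": "carry_out", "payload": {"commands": [[0, 0, 0.15, 0, 0, 0, -0.6], [0, 0, 0.32, 0, 0, 0, -0.6], [0, 0, 0.32, 0, 1.2, 0, -0.6], [0, 0, 0.32, 0, 2.2, 0, -0.6], [0, 0, 0.32, 0, 2.2, 0, -0.6], [0, 0, 0.32, 0, 2.2, 0, -0.6]]}}

```text
time_s: 14.4
ee_pos: [589.8, -177.3, 78.6]
ee_rot: [149.9, -0.1, 3.1]
force: [0.0, 0.2, 6.0]
gripper_width: 27.7
gripper_force: 25.0
```

Run:
```python
from l import *
upd([0,0,.32,0,2.2,0]); st(); s=state();print(inl(s['ee_pos']),RT.inv().apply(s['force']),RT.inv().apply(s['torque']))
```

```text
14.4 [ 589.8 -177.3   78.6] [ 1.499e+02 -1.000e-01  3.100e+00] q [ -2.   28.4 102.5 -38.7  53.1 109.8] F [0.  0.2 6. ] 27.653879671745976
cmd [ 588.8 -176.5   77.4] [150.   0.   3.]
[-1.36237758  0.99055829  4.89780112] [ 0.05671378  2.80083386 -5.31137776] [-0.17808029 -0.09458647 -0.02802832]
```

Seated against both stops. Release and back off along the normal.

{"api": "carry_out", "payload": {"commands": [[0, 0, 0, 0, 0, 0, -0.25], [0, 0, 0, 0, 0, 0, -0.1], [0, 0, 0, 0, 0, 0, -0.05], [0, 0, 0, 0, 0, 0, -0.05], [0, 0, 0, 0, 0, 0, -0.05], [0, 0, 0, 0, 0, -10, -0.05], [0, 0, 0, 0, 0, -30, -0.05], [0, 0, 0, 0, 0, -60, -0.05], [0, 0, 0, 0, 0, -100, -0.05], [0, 0, 0, 0, 0, -130, -0.05], [0, 0, 0, 0, 0, -130, -0.05]]}}

```text
time_s: 15.5
ee_pos: [588.0, -109.7, 194.7]
ee_rot: [150.0, -0.5, 3.2]
force: [0.3, -0.3, 0.9]
gripper_width: 43.0
gripper_force: 0.0
```

Run:
```python
from l import *
upd([0,0,0,0,0,-130]); st(); 
# post now (robot coords) and target above it, vertical
print(to([701,16,190],[180,0,-12.6]))
for n in("side","top"): cv2.imwrite(f"pics/{n}4.png",grab_frame(n)[:,:,::-1])
s=cv2.imread('pics/side4.png')[110:230,210:330];t=cv2.imread('pics/top4.png')[130:250,290:410]
cv2.imwrite('pics/c5.png',cv2.convertScaleAbs(np.hstack([cv2.resize(s,(400,400),interpolation=2),cv2.resize(t,(400,400),interpolation=2)]),alpha=1.6))
```

```text
15.5 [ 588.  -109.7  194.7] [150.   -0.5   3.2] q [  4.6  21.4  94.7 -32.7  67.9 105.2] F [ 0.3 -0.3  0.9] 42.96279301591055
cmd [ 585.4 -111.6  190. ] [150.   0.   3.]
[29.82, -4.05, 15.27, 122.13, -105.02, -60.77]
```

View pics/c5.png

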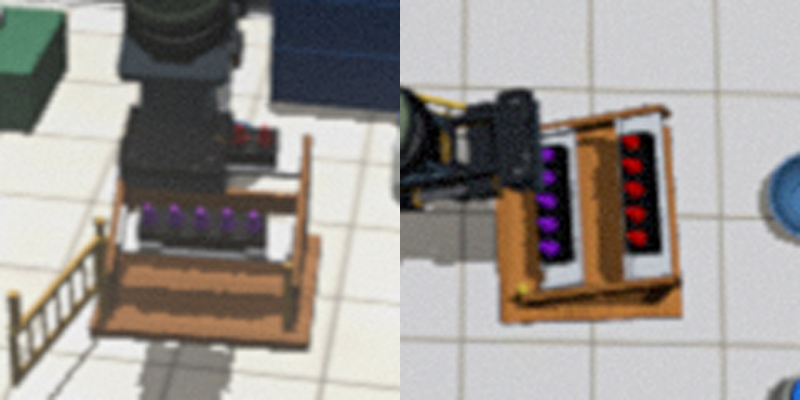

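The purple strip lies on the ledge, caps up, level along the stops (left crop (205,225)), parallel to the red row. The gate is still open. Next I regrip the post.

Run:
```python
from l import *
print(to([708.6,14.9,190],[180,0,-12.6]))
```

```text
[29.82, -4.05, 15.27, 129.66, -103.72, -60.03]
```

{"api": "carry_out", "payload": {"commands": [[29.82, -4.05, 15.27, 129.7, -103.7, -60, -0.05], [29.82, -4.05, 15.27, 129.7, -103.7, -60, -0.05], [29.82, -4.05, 15.27, 129.7, -103.7, -60, -0.05], [29.82, -4.05, 15.27, 129.7, -103.7, -60, -0.05], [29.82, -4.05, 15.27, 129.7, -103.7, -60, -0.05], [29.82, -4.05, 15.27, 129.7, -103.7, -60, -0.05], [29.82, -4.05, 15.27, 129.7, -103.7, -60, -0.05], [29.82, -4.05, 15.27, 129.7, -103.7, -60, -0.05], [29.82, -4.05, 15.27, 129.7, -103.7, -60, -0.05]]}}

```text
time_s: 16.5
ee_pos: [707.9, 15.2, 190.2]
ee_rot: [180.0, 0.0, -12.5]
force: [-0.6, -0.2, 0.9]
gripper_width: 43.3
gripper_force: 0.0
```

{"api": "carry_out", "payload": {"commands": [[0, 0, 0, 0, 0, 40, -0.05], [0, 0, 0, 0, 0, 70, -0.05], [0, 0, 0, 0, 0, 84, -0.05], [0, 0, 0, 0, 0, 84, -0.05], [0, 0, 0, 0, 0, 84, -0.05], [0, 0, 0, 0, 0, 84, -1], [0, 0, 0, 0, 0, 84, -1], [0, 0, 0, 0, 0, 84, -1], [0, 0, 0, 0, 0, 84, -1], [0, 0, 0, 0, 0, 84, -1], [0, 0, 0, 0, 0, 84, -1]], "force": 12}}

```text
time_s: 17.6
ee_pos: [708.8, 14.9, 106.3]
ee_rot: [-180.0, -0.0, -12.6]
force: [0.1, -0.3, 2.6]
gripper_width: 9.7
gripper_force: 12.0
```

Run:
```python
from g import *
upd([29.82,-4.05,15.27,129.7,-103.7,-60]);upd([0,0,0,0,0,84]); st()
C=np.array([669.4,-130.1]);p,r=load(); m=state()['ee_pos']; v=p[:2]-C;
print(np.linalg.norm(v),np.linalg.norm(m[:2]-C))
for k in range(1,16):
    q=R.from_euler('z',7*k,degrees=True); w=q.apply(np.r_[v,0]); print(to(np.r_[C+w[:2],p[2]],q*r)[2:5])
```

```text
17.6 [708.8  14.9 106.3] [-180.    -0.   -12.6] q [  0.3  34.5  78.6   0.   66.9 102.9] F [ 0.1 -0.3  2.6] 9.661093406762546
cmd [708.6  14.9 106. ] [180.    0.  -12.6]
150.18397828081484 150.24064690600687
[-7.0, -18.33, 0.31]
[-14.0, -36.5, 2.84]
[-21.0, -54.21, 7.57]
[-28.0, -71.22, 14.43]
[-35.0, -87.26, 23.31]
[-42.0, -102.11, 34.07]
[-49.0, -115.53, 46.57]
[-56.0, -127.33, 60.61]
[-63.0, -137.33, 75.98]
[-70.0, -145.38, 92.45]
[-77.0, -151.36, 109.78]
[-84.0, -155.19, 127.72]
[-91.0, -156.8, 145.98]
[-98.0, -156.18, 164.31]
[-105.0, -153.32, 182.42]
```

{"api": "carry_out", "payload": {"commands": [[0, 0, -7, -18.3, 0.3, 0, -1], [0, 0, -14, -36.5, 2.8, 0, -1], [0, 0, -21, -54.2, 7.6, 0, -1], [0, 0, -28, -71.2, 14.4, 0, -1], [0, 0, -35, -87.3, 23.3, 0, -1], [0, 0, -42, -102.1, 34.1, 0, -1], [0, 0, -49, -115.5, 46.6, 0, -1], [0, 0, -56, -127.3, 60.6, 0, -1], [0, 0, -63, -137.3, 76, 0, -1], [0, 0, -70, -145.4, 92.5, 0, -1], [0, 0, -77, -151.4, 109.8, 0, -1], [0, 0, -84, -155.2, 127.7, 0, -1], [0, 0, -91, -156.8, 146, 0, -1], [0, 0, -98, -156.2, 164.3, 0, -1], [0, 0, -98, -156.2, 164.3, 0, -1], [0, 0, -98, -156.2, 164.3, 0, -1], [0, 0, -98, -156.2, 164.3, 0, -1]]}}

```text
time_s: 19.3
ee_pos: [520.4, -110.9, 106.3]
ee_rot: [-180.0, -0.0, 85.3]
force: [-0.6, -0.1, 3.3]
gripper_width: 9.4
gripper_force: 12.0
```

Run:
```python
from g import *
p0,r0=load();upd([0,0,-98,-156.2,164.3,0]); st()
C=np.array([669.4,-130.1]);v=p0[:2]-C
for a in (101,103,105,106,107,108):
    q=R.from_euler('z',a,degrees=True); w=q.apply(np.r_[v,0]); print(to(np.r_[C+w[:2],p0[2]],q*r0)[2:5])
```

```text
19.3 [ 520.4 -110.9  106.3] [-180.    -0.    85.3] q [-13.3  19.9 104.3   0.   55.8  -8.6] F [-0.6 -0.1  3.3] 9.41466734156262
cmd [ 520.4 -111.4  106. ] [-180.     0.    85.4]
[-3.0, -7.88, -0.12]
[-5.0, -13.12, 0.01]
[-7.0, -18.35, 0.33]
[-8.0, -20.96, 0.55]
[-9.0, -23.57, 0.83]
[-10.0, -26.17, 1.14]
```

{"api": "carry_out", "payload": {"commands": [[0, 0, -3, -7.9, -0.1, 0, -1], [0, 0, -5, -13.1, 0, 0, -1], [0, 0, -7, -18.3, 0.3, 0, -1], [0, 0, -8, -21, 0.6, 0, -1], [0, 0, -8, -21, 0.6, 0, -1], [0, 0, -8, -21, 0.6, 0, -1]]}}

```text
time_s: 19.9
ee_pos: [519.2, -131.2, 106.2]
ee_rot: [-180.0, -0.1, 93.4]
force: [-1.6, 2.7, 4.8]
gripper_width: 9.9
gripper_force: 12.0
```

Run:
```python
from g import *
upd([0,0,-8,-21,.6,0]); st()
```

```text
19.9 [ 519.2 -131.2  106.2] [-1.80e+02 -1.00e-01  9.34e+01] q [-1.550e+01  2.020e+01  1.038e+02  1.000e-01  5.610e+01 -1.890e+01] F [-1.6  2.7  4.8] 9.908580596105436
cmd [ 519.3 -132.4  106. ] [-180.    -0.    93.4]
```

{"api": "carry_out", "payload": {"commands": [[0, 0, 0, -1.2, 0, 0, -1], [0, 0, 0, -2.5, 0, 0, -1], [0, 0, 0, -2.5, 0, 0, -1], [0, 0, 0, -2.5, 0, 0, -1]]}}

```text
time_s: 20.3
ee_pos: [519.2, -131.3, 106.2]
ee_rot: [-180.0, -0.3, 93.3]
force: [-0.1, 10.2, 7.3]
gripper_width: 9.5
gripper_force: 12.0
```

Run:
```python
from g import *
upd([0,0,0,-2.5,0,0]); st()
for n in("side","top"): cv2.imwrite(f"pics/{n}5.png",grab_frame(n)[:,:,::-1])
s=cv2.imread('pics/side5.png')[110:230,210:330];t=cv2.imread('pics/top5.png')[130:250,290:410]
cv2.imwrite('pics/c6.png',cv2.convertScaleAbs(np.hstack([cv2.resize(s,(400,400),interpolation=2),cv2.resize(t,(400,400),interpolation=2)]),alpha=1.6))
```

```text
20.3 [ 519.2 -131.3  106.2] [-180.    -0.3   93.3] q [-15.6  20.2 103.8   0.4  56.2 -19.1] F [-0.1 10.2  7.3] 9.450682351053795
cmd [ 519.4 -134.9  106. ] [-180.    -0.    93.4]
```

Hard stop reached (10 N, no motion). Unload, release, and rise.

{"api": "carry_out", "payload": {"commands": [[0, 0, 0, 1.5, 0, 0, -1], [0, 0, 0, 2.8, 0, 0, -1], [0, 0, 0, 2.8, 0, 0, -1], [0, 0, 0, 2.8, 0, 0, -0.55], [0, 0, 0, 2.8, 0, 0, -0.55], [0, 0, 0, 2.8, 0, 0, -0.55], [0, 0, 0, 2.8, 0, -10, -0.55], [0, 0, 0, 2.8, 0, -30, -0.55], [0, 0, 0, 2.8, 0, -70, -0.55], [0, 0, 0, 2.8, 0, -110, -0.55], [0, 0, 0, -80, 80, -120, -0.55], [0, 0, 0, 103, 150, -120, -0.55], [0, 0, 0, 103, 150, -120, -0.55], [0, 0, 0, 103, 150, -120, -0.55], [0, 0, 0, 103, 150, -120, -0.55], [0, 0, 0, 103, 150, -120, -0.55], [0, 0, 0, 103, 150, -120, -0.55], [0, 0, 0, 103, 150, -120, -0.55]]}}

```text
time_s: 22.2
ee_pos: [662.4, -24.2, 226.2]
ee_rot: [-180.0, 0.0, 93.4]
force: [0.8, 0.1, 0.5]
gripper_width: 20.5
gripper_force: 0.0
```

Run:
```python
from g import *
for n in("side","top"): cv2.imwrite(f"pics/{n}6.png",grab_frame(n)[:,:,::-1])
st()
s=cv2.imread('pics/side6.png')[110:230,210:330];t=cv2.imread('pics/top6.png')[130:250,290:410]
a=cv2.convertScaleAbs(np.hstack([cv2.resize(s,(400,400),interpolation=2),cv2.resize(t,(400,400),interpolation=2)]),alpha=1.6)
cv2.imwrite('pics/c7.png',a)
```

```text
22.3 [662.4 -24.4 226.4] [180.    0.   93.3] q [-3.1 26.  75.8 -0.  78.2 -6.4] F [-0.3  0.7 -0.2] 20.67988757597662
cmd [ 519.4 -134.9  106. ] [-180.    -0.    93.4]
```

View pics/c7.png

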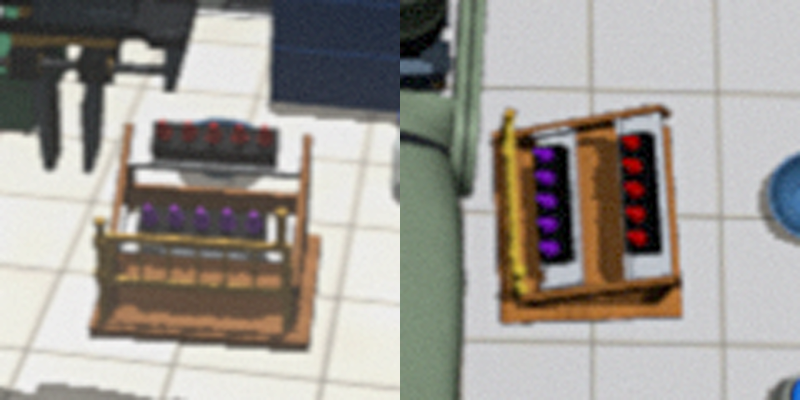

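The gate is shut along the rack front (top crop, (513,112) to (520,292)), and the purple strip lies on the ledge behind it. I'll check its yaw and place numerically.

Run:
```python
from l import *
from m import blobs
t=cv2.imread('pics/top6.png');s=cv2.imread('pics/side6.png')
b=np.array(blobs(t,(125,70,30),(155,255,255),325,165,345,210))[:,:2];b=b[b[:,1].argsort()]
bs=np.array(blobs(s,(125,60,20),(158,255,255),245,165,295,185))[:,:2];bs=bs[bs[:,0].argsort()]
print(b.tolist(),bs.tolist())
W=onz('top',b,75+35*.866)
f=np.polyfit(W[:,0],W[:,1],1);print('yaw',np.degrees(np.arctan(f[0])),'centre (ledge coords)',inl(W.mean(0)))
if len(b)==len(bs): A=tri(bs,b);print(A.round(1),inl(A[:,:3].mean(0)),np.degrees(np.arctan(np.polyfit(A[:,0],A[:,1],1)[0])))
c=t[150:225,315:332].astype(int);g=(c[...,1]-c[...,0])
for r in (20,30,40,50,58,60,62): print(150+r,[ (315+j,int(v)) for j,v in enumerate(g[r]) if v>42])
# silver: unchanged vs frame 0
for k in('side','top'): 
    a=cv2.imread(f'pics/{k}0.png');q=cv2.imread(f'pics/{k}6.png'); 
    y,x=((300,220) if k=='side' else (180,175)); print(k,cv2.absdiff(a,q)[y:y+40,x:x+(55 if k=='side' else 22)].mean())
```

```text
[[332.8, 175.7], [333.3, 182.7], [333.6, 189.8], [333.9, 196.7], [334.3, 203.9]] [[254.4, 174.0], [262.2, 174.2], [270.0, 175.1], [277.8, 175.2], [285.7, 176.2]]
yaw 2.7801956434470525 centre (ledge coords) [ 1.09347401  0.26736654 34.3676558 ]
[[ 6.335e+02 -1.628e+02  1.021e+02  6.000e-01]
 [ 6.114e+02 -1.642e+02  1.029e+02  9.000e-01]
 [ 5.894e+02 -1.652e+02  1.018e+02  8.000e-01]
 [ 5.675e+02 -1.659e+02  1.034e+02  7.000e-01]
 [ 5.455e+02 -1.673e+02  1.017e+02  5.000e-01]] [-0.07922886  1.31091106 31.64658158] 2.794390510635276
170 [(322, 62), (323, 61), (324, 46)]
180 [(322, 52), (323, 66), (324, 55)]
190 [(322, 44), (323, 61), (324, 59), (325, 49)]
200 [(323, 47), (324, 65), (325, 57)]
208 [(324, 61), (325, 63), (326, 44)]
210 [(323, 43), (324, 65), (325, 74), (326, 73), (327, 53)]
212 [(325, 54), (326, 59), (327, 46)]
side 1.1257575757575757
top 4.756439393939394
```

```bash
python3 -c "
from workcell import workorder
print(workorder.job_done())"
```

```text
the job is handed in; nothing more can be done
None
```

I opened the gate, laid the purple strip caps up against both front stops, and swung the gate shut to its stop. I handed the job in at about 22 s, and the silver strip was not touched.

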